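# Load the test rack with filter cartridges in reverse order

### The job

Move the four filter cartridges from the blue tray into the four wells of the steel test rack, one to a well, so that the row comes out in reverse order: the cartridge nearest the robot in the tray goes to the well farthest from the robot, the next one to the next well, and so on until the farthest is in the nearest well. Leave all four standing upright and flat on the floors of their wells, and never tip one over on the way.

Things in the scene. Friction and masses are not known exactly. Their poses are not given: they have to be found in the camera images.
- tray: Source: flat blue plastic tray, 276 x 80 mm, floor 6 mm above the table, fixed. Origin at the centre of its underside; its x axis runs along its length and points away from the robot (within 0.3 rad), y across, z up. Four grey square seats stand on it in one row along x, at x = -96, -32, +32, +96 mm, in an order that varies. The tray is on the robot's left or right; the steel rack is on the other side.
- rack: Target: dark steel test rack with light metal edges, 270 x 70 mm, fixed. Origin at the centre of its underside; its x axis runs along its length and points away from the robot (within 0.3 rad), y across, z up. Four alike square wells in one row along x, centres at x = -96, -32, +32, +96 mm, y = 0; each well is 58 x 58 mm inside with a flat floor 18 mm above the table and a low wall 6 mm high (top 24 mm above the table). Any cartridge fits any well with room to spare.
- cart_slim_mid (a point): Loose: the slimmest and tallest filter cartridge: plain flat top with a tiny grey dot. Upright cylinder 32 mm in diameter and 78 mm high (without any top feature), black end caps, white pleated side, about 79 g. The point is on its axis, half-way up the cylinder, 39 mm above its underside; z along its axis, up; its yaw varies. At the start it stands in its own seat, underside 10 mm above the table.
- cart_wide_mid (a point): Loose: the widest and lowest filter cartridge: flat top with a large grey disc mark. Upright cylinder 44 mm in diameter and 60 mm high (without any top feature), black end caps, white pleated side, about 90 g. The point is on its axis, half-way up the cylinder, 30 mm above its underside; z along its axis, up; its yaw varies. At the start it stands in its own seat, underside 10 mm above the table.
- cart_nozzle_mid (a point): Loose: filter cartridge with a short grey round nozzle on top (nozzle 16 mm across, 12 mm high, on top of the cylinder). Upright cylinder 36 mm in diameter and 62 mm high (without any top feature), black end caps, white pleated side, about 82 g. The point is on its axis, half-way up the cylinder, 31 mm above its underside; z along its axis, up; its yaw varies. At the start it stands in its own seat, underside 10 mm above the table.
- cart_bar_mid (a point): Loose: filter cartridge with a narrow grey bar across its top (bar 30 x 8 mm, 8 mm high, on top of the cylinder). Upright cylinder 40 mm in diameter and 70 mm high (without any top feature), black end caps, white pleated side, about 86 g. The point is on its axis, half-way up the cylinder, 35 mm above its underside; z along its axis, up; its yaw varies. At the start it stands in its own seat, underside 10 mm above the table.
- seat_slim: Grey square seat, 58 x 58 mm, 10 mm high, fixed on the tray, in which cartridge slim stands at the start, in a recess 38 mm square and 6 mm deep (open above). Origin at the centre of its underside. It stays put and so still shows where that cartridge came from.
- seat_wide: Grey square seat, 58 x 58 mm, 10 mm high, fixed on the tray, in which cartridge wide stands at the start, in a recess 50 mm square and 6 mm deep (open above). Origin at the centre of its underside. It stays put and so still shows where that cartridge came from.
- seat_nozzle: Grey square seat, 58 x 58 mm, 10 mm high, fixed on the tray, in which cartridge nozzle stands at the start, in a recess 42 mm square and 6 mm deep (open above). Origin at the centre of its underside. It stays put and so still shows where that cartridge came from.
- seat_bar: Grey square seat, 58 x 58 mm, 10 mm high, fixed on the tray, in which cartridge bar stands at the start, in a recess 46 mm square and 6 mm deep (open above). Origin at the centre of its underside. It stays put and so still shows where that cartridge came from.

How it is judged:
By the outcome, as a careful person would: the job done as asked, in the order asked, and still so for the second after the job is handed in, with the robot touching nothing.
It also fails if it takes over 115 s, if anything falls off the work surface, if the arm or the gripper's body presses on something with over 40 N, if the wrist force passes 120 N, or if a joint passes its speed limit or range.

### The arm

A 6-joint arm with a two-finger parallel gripper is mounted at the origin on the work surface. World frame = base frame: x ahead of the robot, y to its left, z up, the work surface at z = 0. Lengths are in m, angles in degrees, forces in N, time in s.
With the tool pointing down it reaches from about 0.3 to 0.75 m from the base axis. Payload 8.5 kg.
Tool frame: the origin (TCP) lies at the very end of the fingers, on their centre line; the grasp point (between the pads) lies 19 mm behind it; y points along the fingers, z is the direction in which the jaws open and shut, and the axes are right-handed (so a half turn about y gives the same grasp; the last joint's range is limited). The gripper opens to 85 mm and grips with 20 to 120 N. Pads are 22 mm wide; open, the fingers measure 114 mm over their backs; the gripper's body (76 mm by 85 mm) begins 54 mm behind the grasp point. The pads swing forward as they close: fully open they stand 13 mm farther back than shut.
Start: joints at [60.086, 21.807, 74.336, -0, 83.858, -12.336], TCP at [0.166, 0.524, 0.231] pointing down, gripper open.
Joint ranges: [-178.18, 178.18], [-50.72, 133.34], [12.68, 142.11], [-81.47, 261.47], [9.98, 163.14], [-165.26, 165.26]. Speed limits (degrees/s): [136.94, 136.94, 180, 180, 180, 180].

### API

Orientations are given as a 3x3 rotation matrix whose columns are the frame's x, y, z axes.
In Python, from rig import env gives the robot as it stands. The module is installed in compiled form; this text tells all that it offers.
- The arm moves only by the tool servo_tool, never from a script. Its argument "rows" is one flat list of numbers, 7 for each row, row after row: the opening, from 0 (shut) to 1 (fully open), then the shift along the world's x, y, z in m, then the turn, a rotation vector about the world's x, y, z in degrees. A call has 1 to 10 rows; each row shifts and turns the commanded pose from where the row before left it; what a row does not reach is not made up. A row lasts 1/12 s, in which the tool goes at most 41.7 mm and 7.16 degrees, less where a joint would pass 70% of its speed; a pose out of reach is approached as far as the arm can. A call with a gripper value outside its range is refused whole. The fingers move at their own pace and stop on an object; "force" is the grip in N (left out, the last holds). Time passes only in rows, so rows that do not move let the fingers close. It gives the time, the measured TCP pose, the force and the opening at its end, in the units of the state.
- env.observe(): the state, without advancing time (a new reading comes with each control period).
- env.get_image(name): name is "side" or "top" or "wrist"; returns the picture (420x560x3 uint8, red, green, blue); there is no depth.
- env.camera_model(name): a dict with "camera_matrix" (3x3 intrinsics, pixels), "R" (3x3) and "t" (3): a world point X has camera coordinates R X + t; the wrist camera has in their place "mount" (4x4, takes a point from camera to tool coordinates, whose origin is the TCP and whose axes are the tool frame's). Camera axes: x right, y down, z forward; pixel columns grow to the right and rows downward; lengths in m; the calibration is good to about 2 mm. A picture is of the moment at which its call begins: read the wrist's pose just before it. camera_model takes no time and is no camera call.
- env.close_job(): hands the job in, once; it reports no verdict.
The state is a dict: "time_s": time; "q": joint angles; "qvel": joint speeds; "joint_efforts": joint torques, N m; "position": TCP position; "tool_rot": TCP orientation; "ft_force": force on the tool from outside, world axes, zero at the start; "wrist_torque": the same for the moment, N m; "grip_width": finger opening in m.
Only numpy, scipy, OpenCV 4.12 (cv2) and the standard library are available. Lean on these libraries where they do the work, as an engineer would, in place of code of your own. Each camera call takes 0.05 s, during which the arm holds its last target.

## Working session

There is one attempt and no reset: what is moved stays moved. The work goes in short steps, Python scripts to look and compute and a tool call to move; the robot and the scene stay as the last step left them, time stands still between calls to the robot, and variables do not carry over. Pictures are saved under pics/ and viewed, and the job is handed in when it is done.

Besides the shell and the picture viewer there is one more tool, called after ">>>" as name(argument=value, ...) on one line, values as JSON. servo_tool: Moves the arm, as the interface text tells. Its arguments: {"type":"object","properties":{"rows":{"type":"array","items":{"type":"number"}},"force":{"type":"number"}},"required":["rows"]}

```bash
ls; mkdir -p pics; python3 - <<'E'
from rig import env
import cv2
s=env.observe();print(s)
for n in ["side","top","wrist"]:
    im=env.get_image(n);cv2.imwrite(f"pics/{n}0.png",im[:,:,::-1]);print(n,env.camera_model(n))
E
```

```text
pics
{'time_s': 0.0, 'q': array([ 6.00848824e+01,  2.18407543e+01,  7.43857288e+01, -8.63969040e-04,
        8.38580379e+01, -1.23356544e+01]), 'qvel': array([-0.00271188,  0.06429028,  0.08265113, -0.13210477, -0.06234672,
        0.02302166]), 'joint_efforts': array([ 6.34804364e-04, -4.48463702e+01, -2.31268251e+01, -9.45565375e-05,
        4.87824276e-03, -8.55770196e-06]), 'position': array([0.16596709, 0.52404654, 0.23070825]), 'tool_rot': array([[ 9.53299369e-01, -7.22696351e-04,  3.02026143e-01],
       [-3.02026859e-01, -1.28610272e-03,  9.53298549e-01],
       [-3.00508738e-04, -9.99998912e-01, -1.44431462e-03]]), 'ft_force': array([ 0.14984254, -0.46083682, -0.23192888]), 'wrist_torque': array([-0.04150943,  0.00986818, -0.01612752]), 'grip_width': 0.08522673576567663}
side {'camera_matrix': array([[393.32626708,   0.        , 276.17005033],
       [  0.        , 393.32626708, 207.23193347],
       [  0.        ,   0.        ,   1.        ]]), 'R': array([[-0.97062532, -0.24000126, -0.01690835],
       [-0.17576179,  0.75530516, -0.63136511],
       [ 0.16429938, -0.609847
[... 280 characters left out ...]
7589, -0.00480237],
       [-0.98560179, -0.00413095, -0.16903265],
       [ 0.16900874,  0.00558089, -0.98559875]]), 't': array([-0.0266421 ,  0.52640801,  0.93541114])}
wrist {'camera_matrix': array([[292.77749482,   0.        , 277.62106227],
       [  0.        , 292.77749482, 210.94281869],
       [  0.        ,   0.        ,   1.        ]]), 'mount': array([[ 6.29565804e-04,  9.65131210e-01,  2.61765833e-01,
        -6.60804777e-02],
       [ 4.26396145e-04, -2.61766120e-01,  9.65131243e-01,
        -1.41740623e-01],
       [ 9.99999711e-01, -4.95997685e-04, -5.76327225e-04,
        -7.53107773e-05],
       [ 0.00000000e+00,  0.00000000e+00,  0.00000000e+00,
         1.00000000e+00]])}
```

View pics/side0.png

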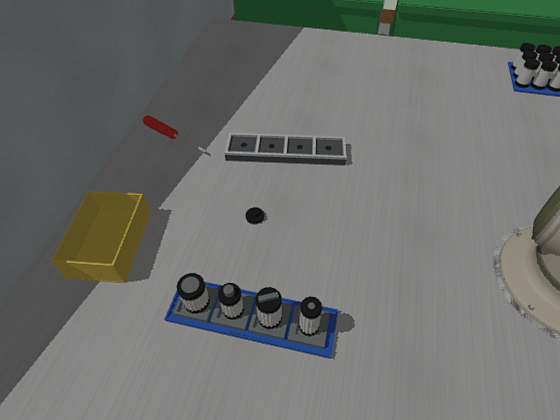

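View pics/top0.png

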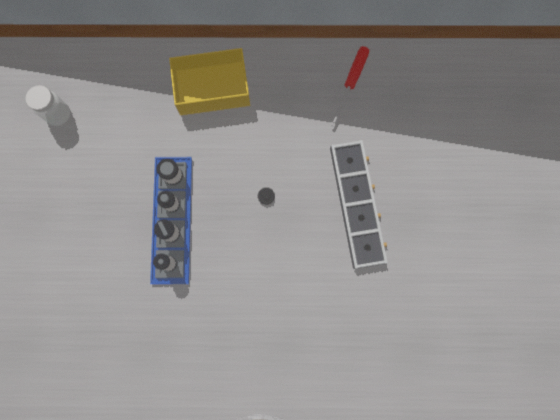

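View pics/wrist0.png

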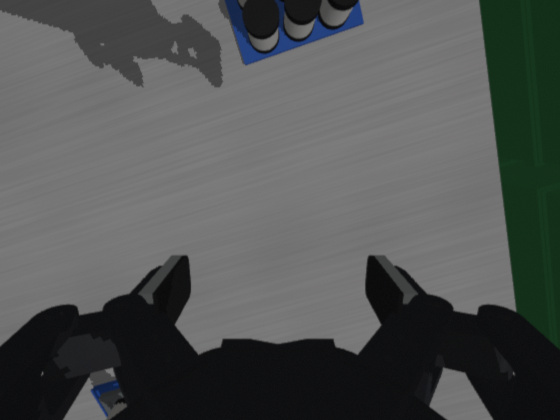

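```bash
python3 - <<'E'
import cv2,numpy as np
t=cv2.imread("pics/top0.png");s=cv2.imread("pics/side0.png")
a=cv2.resize(t[150:295,145:200],None,fx=4,fy=4,interpolation=cv2.INTER_CUBIC)
b=cv2.resize(t[135:280,325:400],None,fx=4,fy=4,interpolation=cv2.INTER_CUBIC)
cv2.imwrite("pics/topc.png",np.hstack([a,b]))
a=cv2.resize(s[265:365,160:360],None,fx=4,fy=4,interpolation=cv2.INTER_CUBIC)
b=cv2.resize(s[125:175,215:360],None,fx=4,fy=4,interpolation=cv2.INTER_CUBIC)
b=np.pad(b,((0,0),(0,a.shape[1]-b.shape[1]),(0,0)))
cv2.imwrite("pics/sidec.png",np.vstack([a,b]))
E
```

```text
(no output)
```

View pics/topc.png

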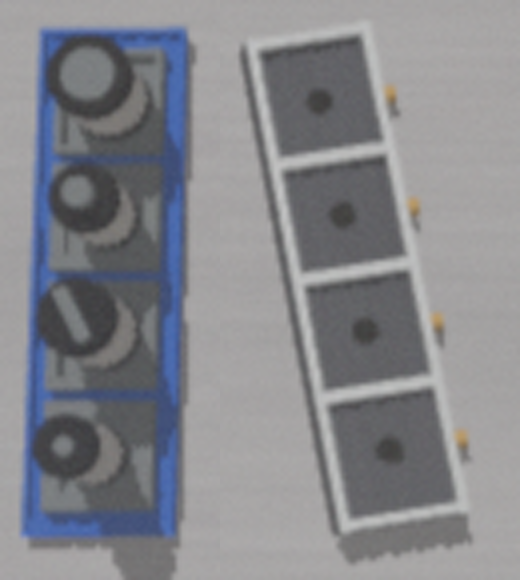

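View pics/sidec.png

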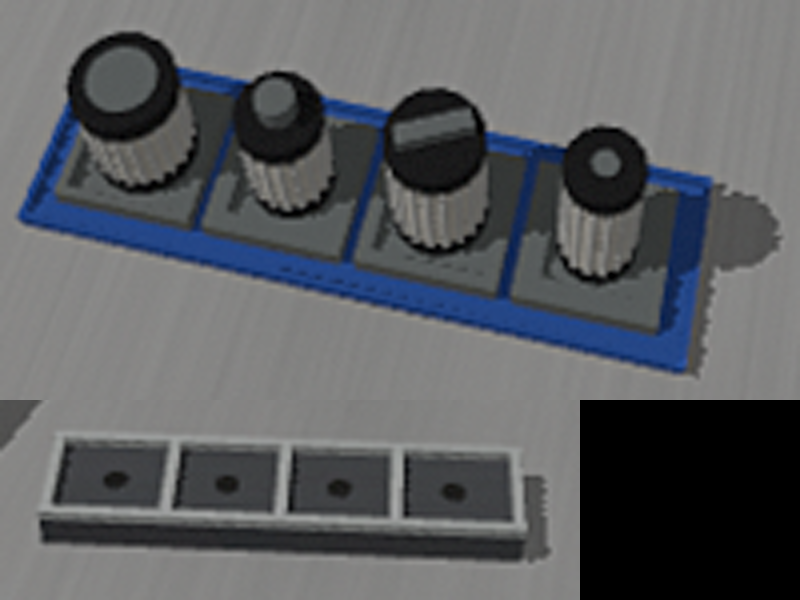

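```bash
cat > h.py <<'E'
import numpy as np,cv2
from rig import env
def ray(n,p):
    c=env.camera_model(n);K=c["camera_matrix"];R=c["R"];t=c["t"]
    d=R.T@np.linalg.solve(K,[p[0],p[1],1]);return -R.T@t,d
def tri(rs):
    A=np.zeros((3,3));b=np.zeros(3)
    for o,d in rs:
        d=d/np.linalg.norm(d);P=np.eye(3)-np.outer(d,d);A+=P;b+=P@o
    X=np.linalg.solve(A,b);res=[np.linalg.norm((np.eye(3)-np.outer(d,d)/(d@d))@(X-o)) for o,d in rs]
    return X,max(res)
def atz(r,z):
    o,d=r;return o+d*(z-o[2])/d[2]
E
python3 - <<'E'
from h import *
o=-0.375
T=[(86,72),(77,190),(69,313),(63,446)];S=[(120,78),(275,98),(432,127),(606,163)]
Z=[.070,.084,.088,.088]
for n,a,b,z in zip(["wide","nozzle","bar","slim"],T,S,Z):
    pt=(145+a[0]/4+o,150+a[1]/4+o);ps=(160+b[0]/4+o,265+b[1]/4+o)
    X,r=tri([ray("top",pt),ray("side",ps)]);print(n,X.round(4),round(r,4),atz(ray("top",pt),z).round(4),atz(ray("side",ps),z).round(4))
T=[(99,101),(123,215),(145,331),(170,450)];S=[(116,79),(227,83),(339,88),(453,91)]
for a,b in zip(T,S):
    pt=(325+a[0]/4+o,135+a[1]/4+o);ps=(215+b[0]/4+o,125+b[1]/4+o)
    X,r=tri([ray("top",pt),ray("side",ps)]);print(X.round(4),round(r,4),atz(ray("top",pt),.018).round(4),atz(ray("side",ps),.018).round(4))
# tray corners / rack corners in top
C=[(41,28),(188,28),(178,537),(22,537)]
print("tray",[atz(ray("top",(145+a/4+o,150+b/4+o)),.012).round(4) for a,b in C])
E
```

```text
wide [0.6149 0.1946 0.0721] 0.0001 [0.6156 0.1951 0.07  ] [0.6155 0.1936 0.07  ]
nozzle [0.5506 0.1938 0.083 ] 0.0005 [0.5509 0.1936 0.084 ] [0.5498 0.1943 0.084 ]
bar [0.4883 0.1939 0.0879] 0.0001 [0.4882 0.1939 0.088 ] [0.4883 0.194  0.088 ]
slim [0.4229 0.1936 0.0891] 0.0002 [0.4228 0.1939 0.088 ] [0.4232 0.1931 0.088 ]
[ 0.6478 -0.1896  0.02  ] 0.0001 [ 0.6485 -0.1899  0.018 ] [ 0.6484 -0.1918  0.018 ]
[ 0.5852 -0.2012  0.0192] 0.0002 [ 0.5852 -0.2014  0.018 ] [ 0.5858 -0.2025  0.018 ]
[ 0.5224 -0.2113  0.0191] 0.0004 [ 0.5222 -0.2115  0.018 ] [ 0.523  -0.2125  0.018 ]
[ 0.4593 -0.2227  0.0194] 0.0005 [ 0.4589 -0.223   0.018 ] [ 0.4599 -0.2243  0.018 ]
tray [array([0.6561, 0.2347, 0.012 ]), array([0.6564, 0.1541, 0.012 ]), array([0.3807, 0.15  , 0.012 ]), array([0.3803, 0.2316, 0.012 ])]
```

>>> servo_tool(rows=[1, 0.0214, -0.0275, -0.003, 0, 0, 1.8, 1, 0.0214, -0.0275, -0.003, 0, 0, 1.8, 1, 0.0214, -0.0275, -0.003, 0, 0, 1.8, 1, 0.0214, -0.0275, -0.003, 0, 0, 1.8, 1, 0.0214, -0.0275, -0.003, 0, 0, 1.8, 1, 0.0214, -0.0275, -0.003, 0, 0, 1.8, 1, 0.0214, -0.0275, -0.003, 0, 0, 1.8, 1, 0.0214, -0.0275, -0.003, 0, 0, 1.8, 1, 0.0214, -0.0275, -0.003, 0, 0, 1.8, 1, 0.0214, -0.0275, -0.003, 0, 0, 1.8], force=30)

```text
time_s: 0.98
position: [0.3807, 0.2478, 0.2012]
tool_rot: [[1.0, -0.0, -0.009], [0.009, -0.0, 1.0], [-0.0, -1.0, -0.0]]
ft_force: [0.8, 0.1, 0.8]
grip_width: 0.0853
```

>>> servo_tool(rows=[1, 0.0215, -0.0275, 0, 0, 0, 0, 1, 0.0213, -0.0275, -0.01, 0, 0, 0, 1, 0, 0, -0.03, 0, 0, 0, 1, 0, 0, -0.03, 0, 0, 0, 1, 0, 0, 0, 0, 0, 0, 1, 0, 0, 0, 0, 0, 0])

```text
time_s: 1.48
position: [0.4224, 0.1942, 0.131]
tool_rot: [[1.0, -0.003, -0.007], [0.007, -0.001, 1.0], [-0.003, -1.0, -0.0]]
ft_force: [0.4, 0.5, -0.2]
grip_width: 0.0851
```

```bash
python3 - <<'E'
from h import *
s=env.observe();im=env.get_image("wrist");cv2.imwrite("pics/w1.png",im[:,:,::-1])
m=env.camera_model("wrist");M=m["mount"];K=m["camera_matrix"]
def proj(X):
    t=s["tool_rot"].T@(np.array(X)-s["position"]); c=M[:3,:3].T@(t-M[:3,3]); p=K@c; return (p[:2]/p[2]).round(1)
print(s["position"],proj([.423,.1938,.088]),proj([.423,.1938,.078]),proj([.4883,.1939,.088]))
im=env.get_image("side");cv2.imwrite("pics/s1.png",im[:,:,::-1])
E
```

```text
[0.4224266  0.19421476 0.13102836] [277.3 235.1] [277.3 230.2] [276.9 320. ]
```

View pics/w1.png

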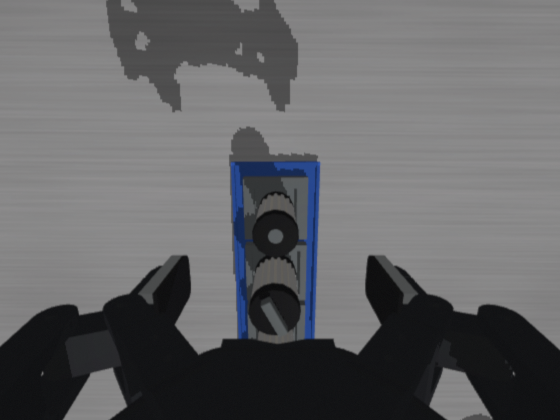

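View pics/s1.png

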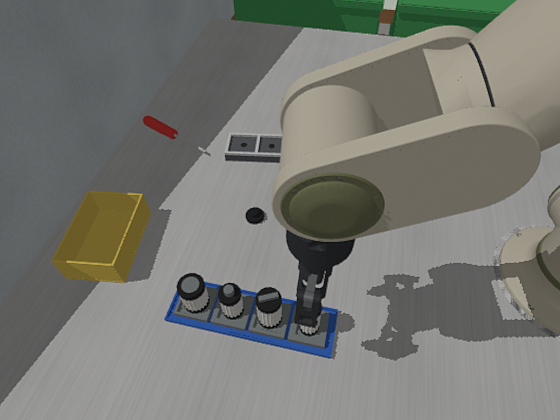

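>>> servo_tool(rows=[1, 0, 0, -0.03, 0, 0, 0, 1, 0, 0, -0.03, 0, 0, 0, 1, 0, 0, -0.03, 0, 0, 0, 1, 0, 0, -0.006, 0, 0, 0, 1, 0, 0, 0, 0, 0, 0, 0, 0, 0, 0, 0, 0, 0, 0, 0, 0, 0, 0, 0, 0, 0, 0, 0, 0, 0, 0, 0, 0, 0, 0, 0, 0, 0, 0], force=30)

```text
time_s: 2.33
position: [0.4235, 0.1945, 0.0365]
tool_rot: [[1.0, 0.002, -0.008], [0.008, 0.0, 1.0], [0.002, -1.0, 0.0]]
ft_force: [-0.2, 0.1, -0.1]
grip_width: 0.0393
```

>>> servo_tool(rows=[0, 0, 0, 0, 0, 0, 0, 0, 0, 0, 0, 0, 0, 0, 0, 0, 0, 0, 0, 0, 0, 0, 0, 0, 0, 0, 0, 0])

```text
time_s: 2.67
position: [0.4235, 0.1943, 0.0363]
tool_rot: [[1.0, 0.002, -0.007], [0.007, 0.0, 1.0], [0.002, -1.0, 0.0]]
ft_force: [-0.4, -0.4, 7.0]
grip_width: 0.0315
```

>>> servo_tool(rows=[0, 0, 0, 0.01, 0, 0, 0, 0, 0, 0, 0.02, 0, 0, 0, 0, 0, 0, 0.03, 0, 0, 0, 0, 0, 0, 0.03, 0, 0, 0, 0, 0, 0, 0.02, 0, 0, 0, 0, 0, 0, 0.01, 0, 0, 0, 0, 0.007, -0.012, 0, 0, 0, 0, 0, 0.014, -0.024, 0, 0, 0, 0, 0, 0.014, -0.024, 0, 0, 0, 0, 0, 0.014, -0.024, 0, 0, 0, 0])

```text
time_s: 3.5
position: [0.4721, 0.1094, 0.1557]
tool_rot: [[1.0, 0.0, -0.008], [0.008, 0.0, 1.0], [0.0, -1.0, 0.0]]
ft_force: [0.5, 0.8, -1.5]
grip_width: 0.0313
```

>>> servo_tool(rows=[0, 0.014, -0.024, 0, 0, 0, 0, 0, 0.014, -0.024, 0, 0, 0, 0, 0, 0.014, -0.024, 0, 0, 0, 0, 0, 0.014, -0.024, 0, 0, 0, 0, 0, 0.014, -0.024, 0, 0, 0, 0, 0, 0.014, -0.024, 0, 0, 0, 0, 0, 0.014, -0.024, 0, 0, 0, 0, 0, 0.014, -0.024, 0, 0, 0, 0, 0, 0.014, -0.024, 0, 0, 0, 0, 0, 0.014, -0.024, 0, 0, 0, 0])

```text
time_s: 4.33
position: [0.6122, -0.1309, 0.1554]
tool_rot: [[1.0, -0.0, -0.007], [0.007, 0.0, 1.0], [-0.0, -1.0, 0.0]]
ft_force: [0.3, 0.7, -0.8]
grip_width: 0.0313
```

>>> servo_tool(rows=[0, 0.014, -0.024, 0, 0, 0, 0, 0, 0.014, -0.024, 0, 0, 0, 0, 0, 0.007, -0.012, 0, 0, 0, 0, 0, 0.0, 0.0, 0, 0, 0, 0])

```text
time_s: 4.67
position: [0.6475, -0.1924, 0.1545]
tool_rot: [[1.0, -0.0, -0.005], [0.005, -0.0, 1.0], [-0.0, -1.0, -0.0]]
ft_force: [-0.2, -0.5, -0.7]
grip_width: 0.0316
```

>>> servo_tool(rows=[0, 0, 0.001, -0.02, 0, 0, 0, 0, 0, 0, -0.03, 0, 0, 0, 0, 0, 0, -0.02, 0, 0, 0, 0, 0, 0, -0.01, 0, 0, 0, 0, 0, 0, 0, 0, 0, 0])

```text
time_s: 5.08
position: [0.6457, -0.1875, 0.0732]
tool_rot: [[1.0, -0.004, -0.008], [0.008, 0.002, 1.0], [-0.004, -1.0, 0.002]]
ft_force: [-0.7, -1.0, -0.5]
grip_width: 0.0313
```

```bash
python3 - <<'E'
from h import *
s=env.observe();print(s["position"])
a=env.get_image("side")[:,:,::-1];b=env.get_image("top")[:,:,::-1];c=env.get_image("wrist")[:,:,::-1]
cv2.imwrite("pics/m2.png",np.vstack([np.hstack([cv2.resize(a[80:200,180:380],(400,240)),cv2.resize(b[100:220,270:470],(400,240))]),cv2.copyMakeBorder(cv2.resize(c,(448,336)),0,0,0,352,0)]))
E
```

```text
[ 0.64567518 -0.18754329  0.07318531]
```

View pics/m2.png

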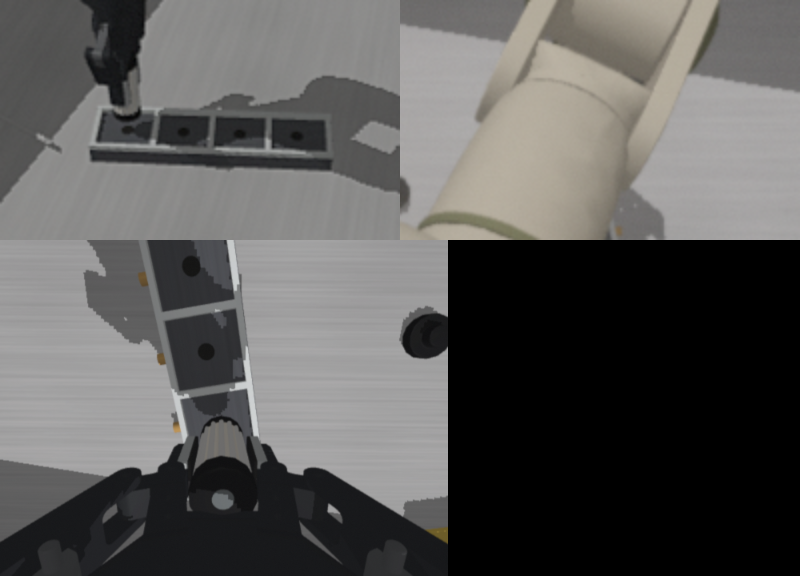

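>>> servo_tool(rows=[0, 0, 0, -0.01, 0, 0, 0, 0, 0, 0, -0.01, 0, 0, 0, 0, 0, 0, -0.006, 0, 0, 0, 0, 0, 0, 0, 0, 0, 0, 0, 0, 0, 0, 0, 0, 0])

```text
time_s: 5.65
position: [0.6467, -0.1886, 0.0488]
tool_rot: [[1.0, -0.001, -0.007], [0.007, 0.0, 1.0], [-0.001, -1.0, 0.0]]
ft_force: [0.0, 0.3, -0.7]
grip_width: 0.0314
```

>>> servo_tool(rows=[0, 0, 0, -0.002, 0, 0, 0, 0, 0, 0, -0.002, 0, 0, 0, 0, 0, 0, 0, 0, 0, 0])

```text
time_s: 5.9
position: [0.6468, -0.1887, 0.0451]
tool_rot: [[1.0, -0.0, -0.007], [0.007, 0.0, 1.0], [-0.0, -1.0, 0.0]]
ft_force: [-0.3, 0.1, -1.0]
grip_width: 0.0313
```

>>> servo_tool(rows=[0, 0, 0, -0.001, 0, 0, 0, 0, 0, 0, 0, 0, 0, 0])

```text
time_s: 6.07
position: [0.647, -0.1888, 0.0445]
tool_rot: [[1.0, 0.0, -0.007], [0.007, -0.0, 1.0], [0.0, -1.0, -0.0]]
ft_force: [0.3, 0.2, -1.0]
grip_width: 0.0313
```

>>> servo_tool(rows=[0, 0, 0, -0.001, 0, 0, 0, 0, 0, 0, 0, 0, 0, 0])

```text
time_s: 6.23
position: [0.6471, -0.1888, 0.0443]
tool_rot: [[1.0, 0.001, -0.007], [0.007, -0.0, 1.0], [0.001, -1.0, -0.001]]
ft_force: [-1.6, 1.2, 5.3]
grip_width: 0.0314
```

>>> servo_tool(rows=[0, 0, 0, -0.001, 0, 0, 0, 0, 0, 0, 0, 0, 0, 0])

```text
time_s: 6.4
position: [0.6472, -0.1888, 0.0443]
tool_rot: [[1.0, 0.002, -0.007], [0.008, -0.001, 1.0], [0.002, -1.0, -0.001]]
ft_force: [-3.2, 1.8, 11.1]
grip_width: 0.0314
```

>>> servo_tool(rows=[0, 0, 0, 0.001, 0, 0, 0, 0.4, 0, 0, 0, 0, 0, 0, 0.45, 0, 0, 0, 0, 0, 0, 0.55, 0, 0, 0, 0, 0, 0, 0.7, 0, 0, 0, 0, 0, 0, 1, 0, 0, 0, 0, 0, 0, 1, 0, 0, 0, 0, 0, 0, 1, 0, 0, 0, 0, 0, 0])

```text
time_s: 7.07
position: [0.6469, -0.1887, 0.0432]
tool_rot: [[1.0, -0.0, -0.007], [0.007, 0.0, 1.0], [-0.0, -1.0, 0.0]]
ft_force: [-0.7, -0.5, 0.1]
grip_width: 0.0856
```

```bash
python3 - <<'E'
from h import *
s=env.observe();print(s["position"])
a=env.get_image("side")[:,:,::-1];c=env.get_image("wrist")[:,:,::-1]
cv2.imwrite("pics/m3.png",np.hstack([cv2.resize(a[80:200,180:380],(400,240)),cv2.resize(c,(400,240))]))
E
```

```text
[ 0.64688067 -0.18874455  0.04324745]
```

View pics/m3.png

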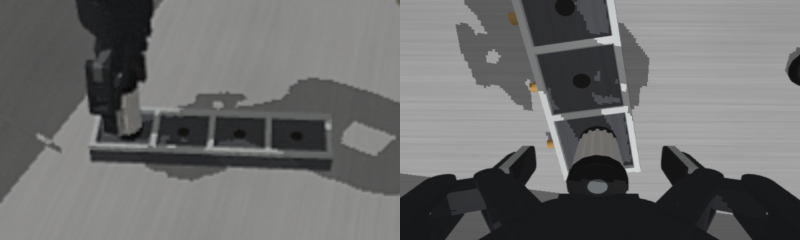

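>>> servo_tool(rows=[1, 0, 0, 0.02, 0, 0, 0, 1, 0, 0, 0.03, 0, 0, 0, 1, 0, 0, 0.035, 0, 0, 0, 1, 0, 0, 0.035, 0, 0, 0, 1, -0.0132, 0.0319, 0, 0, 0, 0, 1, -0.0132, 0.0319, 0, 0, 0, 0, 1, -0.0132, 0.0319, 0, 0, 0, 0, 1, -0.0132, 0.0319, 0, 0, 0, 0, 1, -0.0132, 0.0319, 0, 0, 0, 0, 1, -0.0132, 0.0319, 0, 0, 0, 0])

```text
time_s: 8.0
position: [0.5668, 0.0041, 0.1635]
tool_rot: [[1.0, 0.0, -0.007], [0.007, 0.0, 1.0], [0.0, -1.0, 0.0]]
ft_force: [0.1, -0.1, 0.1]
grip_width: 0.0854
```

>>> servo_tool(rows=[1, -0.0132, 0.0319, 0, 0, 0, 0, 1, -0.0132, 0.0319, 0, 0, 0, 0, 1, -0.0132, 0.0319, 0, 0, 0, 0, 1, -0.0132, 0.0319, 0, 0, 0, 0, 1, -0.0132, 0.0319, 0, 0, 0, 0, 1, -0.0132, 0.0319, 0, 0, 0, 0, 1, 0, 0, -0.02, 0, 0, 0, 1, 0, 0, 0, 0, 0, 0, 1, 0, 0, 0, 0, 0, 0])

```text
time_s: 8.75
position: [0.4882, 0.194, 0.1431]
tool_rot: [[1.0, -0.002, -0.008], [0.008, -0.0, 1.0], [-0.002, -1.0, -0.0]]
ft_force: [-0.0, 0.1, 0.8]
grip_width: 0.0855
```

```bash
cat >> h.py <<'E'
def look(name,pts):
    s=env.observe();im=env.get_image("wrist")[:,:,::-1].copy();print(s["position"].round(4))
    m=env.camera_model("wrist");M=m["mount"];K=m["camera_matrix"]
    for X in pts:
        t=s["tool_rot"].T@(np.array(X)-s["position"]); c=M[:3,:3].T@(t-M[:3,3]); p=K@c; p=p[:2]/p[2]; print(X,p.round(1))
        if 0<p[0]<560 and 0<p[1]<420: cv2.drawMarker(im,(int(round(p[0])),int(round(p[1]))),(0,0,255),cv2.MARKER_CROSS,9,1)
    cv2.imwrite(name,im)
E
python3 - <<'E'
from h import *
look("pics/w4.png",[[.4883,.1939,.088],[.5506,.1938,.083],[.6149,.1946,.071]])
E
```

```text
[0.4882 0.194  0.1431]
[0.4883, 0.1939, 0.088] [277.8 228.6]
[0.5506, 0.1938, 0.083] [277.1 302.4]
[0.6149, 0.1946, 0.071] [277.6 359.6]
```

View pics/w4.png

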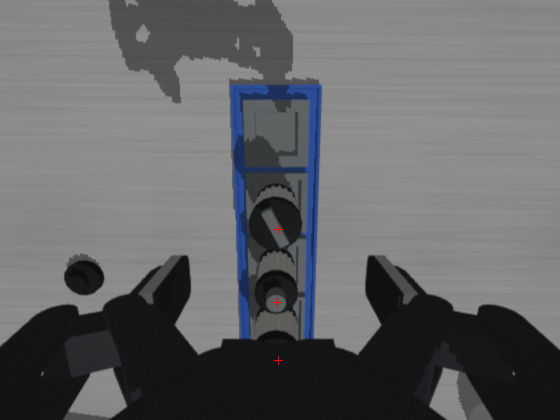

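>>> servo_tool(rows=[1, 0, 0, -0.03, 0, 0, 0, 1, 0, 0, -0.035, 0, 0, 0, 1, 0, 0, -0.03, 0, 0, 0, 1, 0, 0, -0.012, 0, 0, 0, 1, 0, 0, 0, 0, 0, 0, 0, 0, 0, 0, 0, 0, 0, 0, 0, 0, 0, 0, 0, 0, 0, 0, 0, 0, 0, 0, 0, 0, 0, 0, 0, 0, 0, 0])

```text
time_s: 9.55
position: [0.4892, 0.194, 0.0376]
tool_rot: [[1.0, 0.002, -0.007], [0.007, 0.0, 1.0], [0.002, -1.0, 0.0]]
ft_force: [-1.4, 0.2, 18.9]
grip_width: 0.0396
```

>>> servo_tool(rows=[0, 0, 0, 0, 0, 0, 0, 0, 0, 0, 0, 0, 0, 0, 0, 0, 0, 0, 0, 0, 0])

```text
time_s: 9.8
position: [0.4893, 0.194, 0.0377]
tool_rot: [[1.0, 0.003, -0.007], [0.007, 0.0, 1.0], [0.003, -1.0, 0.0]]
ft_force: [-0.1, -1.8, 5.0]
grip_width: 0.039
```

>>> servo_tool(rows=[0, 0, 0, 0.01, 0, 0, 0, 0, 0, 0, 0.02, 0, 0, 0, 0, 0, 0, 0.03, 0, 0, 0, 0, 0, 0, 0.03, 0, 0, 0, 0, 0, 0, 0.02, 0, 0, 0, 0, 0, 0, 0.01, 0, 0, 0, 0, 0.0034, -0.0141, 0, 0, 0, 0, 0, 0.0069, -0.0282, 0, 0, 0, 0, 0, 0.0069, -0.0282, 0, 0, 0, 0, 0, 0.0069, -0.0282, 0, 0, 0, 0])

```text
time_s: 10.63
position: [0.5126, 0.0945, 0.1575]
tool_rot: [[1.0, 0.001, -0.008], [0.008, -0.0, 1.0], [0.001, -1.0, -0.0]]
ft_force: [-0.3, 0.5, -0.6]
grip_width: 0.0393
```

>>> servo_tool(rows=[0, 0.0069, -0.0282, 0, 0, 0, 0, 0, 0.0069, -0.0282, 0, 0, 0, 0, 0, 0.0069, -0.0282, 0, 0, 0, 0, 0, 0.0069, -0.0282, 0, 0, 0, 0, 0, 0.0069, -0.0282, 0, 0, 0, 0, 0, 0.0069, -0.0282, 0, 0, 0, 0, 0, 0.0069, -0.0282, 0, 0, 0, 0, 0, 0.0069, -0.0282, 0, 0, 0, 0, 0, 0.0069, -0.0282, 0, 0, 0, 0, 0, 0.0069, -0.0282, 0, 0, 0, 0])

```text
time_s: 11.47
position: [0.5816, -0.1879, 0.1574]
tool_rot: [[1.0, 0.001, -0.007], [0.007, -0.0, 1.0], [0.001, -1.0, -0.0]]
ft_force: [-0.0, 0.0, -0.4]
grip_width: 0.0393
```

>>> servo_tool(rows=[0, 0.0034, -0.0141, 0, 0, 0, 0, 0, 0, 0, 0, 0, 0, 0, 0, 0, 0, -0.02, 0, 0, 0, 0, 0, 0, -0.03, 0, 0, 0, 0, 0, 0, -0.02, 0, 0, 0, 0, 0, 0, -0.01, 0, 0, 0, 0, 0, 0, 0, 0, 0, 0, 0, 0, 0, 0, 0, 0, 0])

```text
time_s: 12.13
position: [0.5853, -0.2002, 0.0773]
tool_rot: [[1.0, 0.001, -0.008], [0.008, -0.0, 1.0], [0.001, -1.0, -0.0]]
ft_force: [0.9, 1.2, -0.9]
grip_width: 0.0391
```

```bash
python3 - <<'E'
from h import *
look("pics/w5.png",[[.5855,-.2014,.018],[.5222,-.2115,.018],[.459,-.223,.018]])
a=env.get_image("side")[:,:,::-1];c=cv2.imread("pics/w5.png")
cv2.imwrite("pics/m5.png",np.hstack([cv2.resize(a[80:200,180:380],(400,300)),cv2.resize(c,(400,300))]))
E
```

```text
[ 0.5853 -0.2002  0.0773]
[0.5855, -0.2014, 0.018] [276.2 226.7]
[0.5222, -0.2115, 0.018] [261.6 136.1]
[0.459, -0.223, 0.018] [242.   28.7]
```

View pics/m5.png

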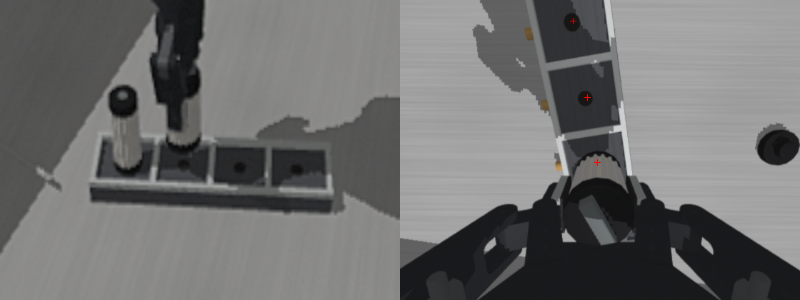

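>>> servo_tool(rows=[0, 0, 0, -0.01, 0, 0, 0, 0, 0, 0, -0.01, 0, 0, 0, 0, 0, 0, -0.006, 0, 0, 0, 0, 0, 0, -0.004, 0, 0, 0, 0, 0, 0, -0.001, 0, 0, 0, 0, 0, 0, 0, 0, 0, 0])

```text
time_s: 12.73
position: [0.5847, -0.2005, 0.0458]
tool_rot: [[1.0, -0.001, -0.007], [0.007, 0.0, 1.0], [-0.001, -1.0, 0.0]]
ft_force: [-3.4, 2.2, 6.1]
grip_width: 0.0393
```

>>> servo_tool(rows=[0, 0, 0, -0.001, 0, 0, 0, 0, 0, 0, 0, 0, 0, 0])

```text
time_s: 12.9
position: [0.5848, -0.2005, 0.0457]
tool_rot: [[1.0, -0.0, -0.008], [0.008, -0.0, 1.0], [-0.0, -1.0, -0.0]]
ft_force: [-6.3, 3.2, 13.7]
grip_width: 0.0395
```

>>> servo_tool(rows=[0, 0, 0, 0.001, 0, 0, 0, 0.5, 0, 0, 0, 0, 0, 0, 0.55, 0, 0, 0, 0, 0, 0, 0.65, 0, 0, 0, 0, 0, 0, 0.8, 0, 0, 0, 0, 0, 0, 1, 0, 0, 0, 0, 0, 0, 1, 0, 0, 0, 0, 0, 0, 1, 0, 0, 0, 0, 0, 0])

```text
time_s: 13.57
position: [0.585, -0.2007, 0.0452]
tool_rot: [[1.0, -0.0, -0.007], [0.007, 0.0, 1.0], [-0.0, -1.0, 0.0]]
ft_force: [0.0, -0.0, 0.4]
grip_width: 0.0852
```

>>> servo_tool(rows=[1, 0, 0, 0.02, 0, 0, 0, 1, 0, 0, 0.03, 0, 0, 0, 1, 0, 0, 0.035, 0, 0, 0, 1, 0, 0, 0.035, 0, 0, 0, 1, -0.0029, 0.0329, 0, 0, 0, 0, 1, -0.0029, 0.0329, 0, 0, 0, 0, 1, -0.0029, 0.0329, 0, 0, 0, 0, 1, -0.0029, 0.0329, 0, 0, 0, 0, 1, -0.0029, 0.0329, 0, 0, 0, 0, 1, -0.0029, 0.0329, 0, 0, 0, 0])

```text
time_s: 14.4
position: [0.5672, -0.0018, 0.1654]
tool_rot: [[1.0, 0.0, -0.007], [0.007, -0.0, 1.0], [0.0, -1.0, -0.0]]
ft_force: [0.9, -0.1, -0.7]
grip_width: 0.0858
```

>>> servo_tool(rows=[1, -0.0029, 0.0329, 0, 0, 0, 0, 1, -0.0029, 0.0329, 0, 0, 0, 0, 1, -0.0029, 0.0329, 0, 0, 0, 0, 1, -0.0029, 0.0329, 0, 0, 0, 0, 1, -0.0029, 0.0329, 0, 0, 0, 0, 1, -0.0029, 0.0329, 0, 0, 0, 0, 1, 0, 0, -0.02, 0, 0, 0, 1, 0, 0, 0, 0, 0, 0, 1, 0, 0, 0, 0, 0, 0])

```text
time_s: 15.15
position: [0.5497, 0.1939, 0.1448]
tool_rot: [[1.0, -0.002, -0.008], [0.008, -0.001, 1.0], [-0.002, -1.0, -0.001]]
ft_force: [0.4, 0.3, -0.3]
grip_width: 0.0853
```

```bash
python3 - <<'E'
from h import *
look("pics/w6.png",[[.5506,.1938,.083],[.6149,.1946,.071]])
a=env.get_image("side")[:,:,::-1];c=cv2.imread("pics/w6.png")
cv2.imwrite("pics/m6.png",np.hstack([cv2.resize(a[80:200,180:380],(400,300)),cv2.resize(c,(400,300))]))
E
```

```text
[0.5497 0.1939 0.1448]
[0.5506, 0.1938, 0.083] [277.8 226.7]
[0.6149, 0.1946, 0.071] [278.2 296.1]
```

View pics/m6.png

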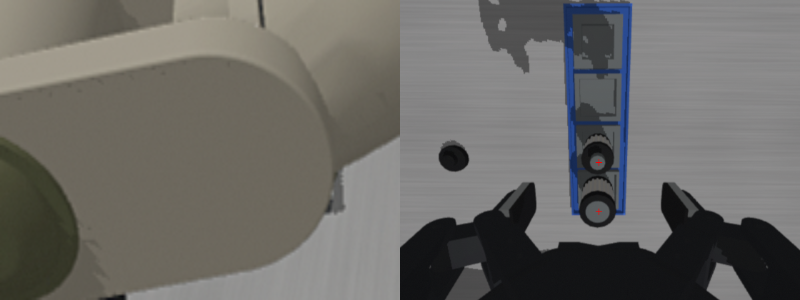

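>>> servo_tool(rows=[1, 0, 0, -0.03, 0, 0, 0, 1, 0, 0, -0.035, 0, 0, 0, 1, 0, 0, -0.03, 0, 0, 0, 1, 0, 0, -0.014, 0, 0, 0, 1, 0, 0, 0, 0, 0, 0, 0, 0, 0, 0, 0, 0, 0, 0, 0, 0, 0, 0, 0, 0, 0, 0, 0, 0, 0, 0, 0, 0, 0, 0, 0, 0, 0, 0])

```text
time_s: 16.0
position: [0.5509, 0.1941, 0.0378]
tool_rot: [[1.0, 0.003, -0.007], [0.007, 0.0, 1.0], [0.003, -1.0, 0.0]]
ft_force: [-0.0, -0.5, -0.6]
grip_width: 0.0388
```

>>> servo_tool(rows=[0, 0, 0, 0, 0, 0, 0, 0, 0, 0, 0, 0, 0, 0, 0, 0, 0, 0, 0, 0, 0])

```text
time_s: 16.25
position: [0.5509, 0.1941, 0.0377]
tool_rot: [[1.0, 0.003, -0.007], [0.007, 0.0, 1.0], [0.003, -1.0, 0.0]]
ft_force: [-1.4, -1.7, 5.8]
grip_width: 0.0352
```

>>> servo_tool(rows=[0, 0, 0, 0.01, 0, 0, 0, 0, 0, 0, 0.02, 0, 0, 0, 0, 0, 0, 0.03, 0, 0, 0, 0, 0, 0, 0.03, 0, 0, 0, 0, 0, 0, 0.02, 0, 0, 0, 0, 0, 0, 0.01, 0, 0, 0, 0, -0.0009, -0.0135, 0, 0, 0, 0, 0, -0.0019, -0.027, 0, 0, 0, 0, 0, -0.0019, -0.027, 0, 0, 0, 0, 0, -0.0019, -0.027, 0, 0, 0, 0])

```text
time_s: 17.08
position: [0.5425, 0.0981, 0.1551]
tool_rot: [[1.0, -0.003, -0.008], [0.008, -0.0, 1.0], [-0.003, -1.0, -0.0]]
ft_force: [0.7, 0.3, -0.6]
grip_width: 0.0351
```

>>> servo_tool(rows=[0, -0.0019, -0.027, 0, 0, 0, 0, 0, -0.0019, -0.027, 0, 0, 0, 0, 0, -0.0019, -0.027, 0, 0, 0, 0, 0, -0.0019, -0.027, 0, 0, 0, 0, 0, -0.0019, -0.027, 0, 0, 0, 0, 0, -0.0019, -0.027, 0, 0, 0, 0, 0, -0.0019, -0.027, 0, 0, 0, 0, 0, -0.0019, -0.027, 0, 0, 0, 0, 0, -0.0019, -0.027, 0, 0, 0, 0, 0, -0.0019, -0.027, 0, 0, 0, 0])

```text
time_s: 17.92
position: [0.5233, -0.172, 0.155]
tool_rot: [[1.0, -0.002, -0.007], [0.007, 0.001, 1.0], [-0.002, -1.0, 0.001]]
ft_force: [0.4, 0.1, -0.1]
grip_width: 0.0352
```

>>> servo_tool(rows=[0, -0.0019, -0.027, 0, 0, 0, 0, 0, -0.0009, -0.0135, 0, 0, 0, 0, 0, 0, 0, 0, 0, 0, 0, 0, 0, 0, -0.02, 0, 0, 0, 0, 0, 0, -0.03, 0, 0, 0, 0, 0, 0, -0.02, 0, 0, 0, 0, 0, 0, -0.01, 0, 0, 0, 0, 0, 0, 0, 0, 0, 0, 0, 0, 0, 0, 0, 0, 0])

```text
time_s: 18.67
position: [0.5219, -0.2104, 0.0766]
tool_rot: [[1.0, -0.0, -0.008], [0.008, 0.0, 1.0], [-0.0, -1.0, 0.0]]
ft_force: [0.3, -0.5, -1.1]
grip_width: 0.0353
```

```bash
python3 - <<'E'
from h import *
look("pics/w7.png",[[.5222,-.2115,.018],[.459,-.223,.018]])
a=env.get_image("side")[:,:,::-1];c=cv2.imread("pics/w7.png")
cv2.imwrite("pics/m7.png",np.hstack([cv2.resize(a[80:200,180:380],(400,300)),cv2.resize(c,(400,300))]))
E
```

```text
[ 0.5219 -0.2104  0.0766]
[0.5222, -0.2115, 0.018] [276.4 227.2]
[0.459, -0.223, 0.018] [259.7 136.5]
```

View pics/m7.png

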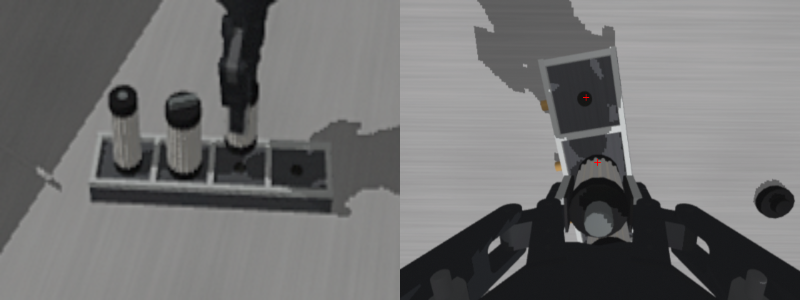

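The picture shows slim and bar standing upright and the nozzle cartridge over the third well, with the predicted marks on the well dots.

>>> servo_tool(rows=[0, 0, 0, -0.01, 0, 0, 0, 0, 0, 0, -0.01, 0, 0, 0, 0, 0, 0, -0.006, 0, 0, 0, 0, 0, 0, -0.003, 0, 0, 0, 0, 0, 0, -0.001, 0, 0, 0, 0, 0, 0, 0, 0, 0, 0])

```text
time_s: 19.27
position: [0.5217, -0.2108, 0.0461]
tool_rot: [[1.0, -0.0, -0.007], [0.007, 0.0, 1.0], [-0.0, -1.0, 0.0]]
ft_force: [0.8, 0.1, -0.8]
grip_width: 0.0354
```

>>> servo_tool(rows=[0, 0, 0, -0.001, 0, 0, 0, 0, 0, 0, 0, 0, 0, 0])

```text
time_s: 19.43
position: [0.522, -0.2111, 0.0458]
tool_rot: [[1.0, 0.001, -0.007], [0.007, -0.001, 1.0], [0.001, -1.0, -0.001]]
ft_force: [-1.3, -0.4, 1.6]
grip_width: 0.0351
```

>>> servo_tool(rows=[0, 0, 0, 0, 0, 0, 0, 0.45, 0, 0, 0, 0, 0, 0, 0.5, 0, 0, 0, 0, 0, 0, 0.6, 0, 0, 0, 0, 0, 0, 0.75, 0, 0, 0, 0, 0, 0, 1, 0, 0, 0, 0, 0, 0, 1, 0, 0, 0, 0, 0, 0, 1, 0, 0, 0, 0, 0, 0])

```text
time_s: 20.1
position: [0.5218, -0.2109, 0.0453]
tool_rot: [[1.0, 0.0, -0.007], [0.007, -0.0, 1.0], [0.0, -1.0, -0.0]]
ft_force: [0.1, -0.1, 0.2]
grip_width: 0.0856
```

>>> servo_tool(rows=[1, 0, 0, 0.02, 0, 0, 0, 1, 0, 0, 0.03, 0, 0, 0, 1, 0, 0, 0.035, 0, 0, 0, 1, 0, 0, 0.035, 0, 0, 0, 1, 0.0078, 0.0338, 0, 0, 0, 0, 1, 0.0078, 0.0338, 0, 0, 0, 0, 1, 0.0078, 0.0338, 0, 0, 0, 0, 1, 0.0078, 0.0338, 0, 0, 0, 0, 1, 0.0078, 0.0338, 0, 0, 0, 0, 1, 0.0078, 0.0338, 0, 0, 0, 0])

```text
time_s: 20.93
position: [0.5687, -0.0064, 0.1654]
tool_rot: [[1.0, 0.0, -0.007], [0.007, -0.0, 1.0], [0.0, -1.0, -0.0]]
ft_force: [0.7, -0.0, 0.7]
grip_width: 0.0853
```

>>> servo_tool(rows=[1, 0.0078, 0.0338, 0, 0, 0, 0, 1, 0.0078, 0.0338, 0, 0, 0, 0, 1, 0.0078, 0.0338, 0, 0, 0, 0, 1, 0.0078, 0.0338, 0, 0, 0, 0, 1, 0.0078, 0.0338, 0, 0, 0, 0, 1, 0.0078, 0.0338, 0, 0, 0, 0, 1, 0, 0, -0.02, 0, 0, 0, 1, 0, 0, 0, 0, 0, 0, 1, 0, 0, 0, 0, 0, 0])

```text
time_s: 21.68
position: [0.6148, 0.1945, 0.1444]
tool_rot: [[1.0, -0.003, -0.008], [0.008, -0.001, 1.0], [-0.003, -1.0, -0.001]]
ft_force: [0.0, -0.3, 0.2]
grip_width: 0.0853
```

```bash
python3 - <<'E'
from h import *
look("pics/w8.png",[[.6149,.1946,.071]])
E
```

```text
[0.6148 0.1945 0.1444]
[0.6149, 0.1946, 0.071] [278.1 221.1]
```

View pics/w8.png

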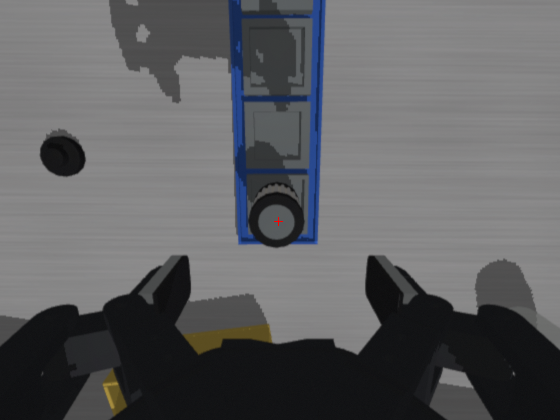

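>>> servo_tool(rows=[1, 0, 0, -0.03, 0, 0, 0, 1, 0, 0, -0.035, 0, 0, 0, 1, 0, 0, -0.03, 0, 0, 0, 1, 0, 0, -0.015, 0, 0, 0, 1, 0, 0, 0, 0, 0, 0, 0, 0, 0, 0, 0, 0, 0, 0, 0, 0, 0, 0, 0, 0, 0, 0, 0, 0, 0, 0, 0, 0, 0, 0, 0, 0, 0, 0])

```text
time_s: 22.48
position: [0.6163, 0.1945, 0.0374]
tool_rot: [[1.0, 0.003, -0.007], [0.007, 0.0, 1.0], [0.003, -1.0, 0.0]]
ft_force: [-1.4, -1.8, 4.8]
grip_width: 0.0434
```

>>> servo_tool(rows=[0, 0, 0, 0, 0, 0, 0, 0, 0, 0, 0, 0, 0, 0, 0, 0, 0, 0, 0, 0, 0])

```text
time_s: 22.73
position: [0.6163, 0.1945, 0.0374]
tool_rot: [[1.0, 0.003, -0.007], [0.007, -0.0, 1.0], [0.003, -1.0, -0.0]]
ft_force: [-1.5, -3.4, 6.3]
grip_width: 0.0434
```

>>> servo_tool(rows=[0, 0, 0, 0.01, 0, 0, 0, 0, 0, 0, 0.02, 0, 0, 0, 0, 0, 0, 0.03, 0, 0, 0, 0, 0, 0, 0.03, 0, 0, 0, 0, 0, 0, 0.02, 0, 0, 0, 0, 0, 0, 0.01, 0, 0, 0, 0, -0.0052, -0.0139, 0, 0, 0, 0, 0, -0.0104, -0.0278, 0, 0, 0, 0, 0, -0.0104, -0.0278, 0, 0, 0, 0, 0, -0.0104, -0.0278, 0, 0, 0, 0])

```text
time_s: 23.57
position: [0.578, 0.0967, 0.155]
tool_rot: [[1.0, -0.001, -0.008], [0.008, 0.0, 1.0], [-0.001, -1.0, 0.0]]
ft_force: [0.6, 0.4, -0.1]
grip_width: 0.0435
```

>>> servo_tool(rows=[0, -0.0104, -0.0278, 0, 0, 0, 0, 0, -0.0104, -0.0278, 0, 0, 0, 0, 0, -0.0104, -0.0278, 0, 0, 0, 0, 0, -0.0104, -0.0278, 0, 0, 0, 0, 0, -0.0104, -0.0278, 0, 0, 0, 0, 0, -0.0104, -0.0278, 0, 0, 0, 0, 0, -0.0104, -0.0278, 0, 0, 0, 0, 0, -0.0104, -0.0278, 0, 0, 0, 0, 0, -0.0104, -0.0278, 0, 0, 0, 0, 0, -0.0104, -0.0278, 0, 0, 0, 0])

```text
time_s: 24.4
position: [0.474, -0.1816, 0.1552]
tool_rot: [[1.0, -0.001, -0.007], [0.007, 0.0, 1.0], [-0.001, -1.0, 0.0]]
ft_force: [0.6, -0.7, -1.6]
grip_width: 0.0432
```

>>> servo_tool(rows=[0, -0.0104, -0.0278, 0, 0, 0, 0, 0, -0.0052, -0.0139, 0, 0, 0, 0, 0, 0, 0, 0, 0, 0, 0, 0, 0, 0, -0.02, 0, 0, 0, 0, 0, 0, -0.03, 0, 0, 0, 0, 0, 0, -0.02, 0, 0, 0, 0, 0, 0, -0.01, 0, 0, 0, 0, 0, 0, 0, 0, 0, 0, 0, 0, 0, 0, 0, 0, 0])

```text
time_s: 25.15
position: [0.4595, -0.2215, 0.0753]
tool_rot: [[1.0, -0.001, -0.008], [0.008, 0.001, 1.0], [-0.001, -1.0, 0.001]]
ft_force: [0.0, 0.6, -0.6]
grip_width: 0.0432
```

```bash
python3 - <<'E'
from h import *
look("pics/w9.png",[[.459,-.2228,.018]])
a=env.get_image("side")[:,:,::-1];c=cv2.imread("pics/w9.png")
cv2.imwrite("pics/m9.png",np.hstack([cv2.resize(a[80:200,180:380],(400,300)),cv2.resize(c,(400,300))]))
E
```

```text
[ 0.4595 -0.2215  0.0753]
[0.459, -0.2228, 0.018] [276.1 226.7]
```

View pics/m9.png

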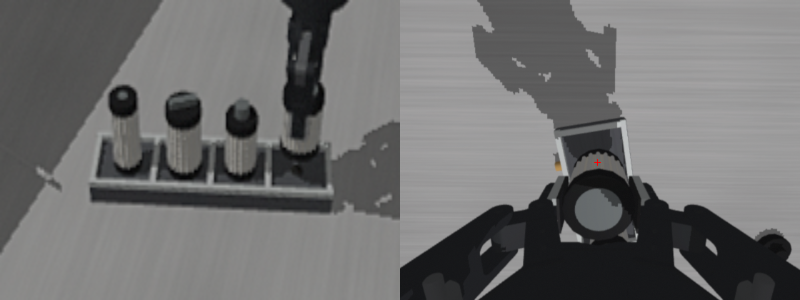

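Three stand upright; the wide one is centred over the nearest well.

>>> servo_tool(rows=[0, 0, 0, -0.01, 0, 0, 0, 0, 0, 0, -0.01, 0, 0, 0, 0, 0, 0, -0.006, 0, 0, 0, 0, 0, 0, -0.003, 0, 0, 0, 0, 0, 0, -0.001, 0, 0, 0, 0, 0, 0, 0, 0, 0, 0])

```text
time_s: 25.75
position: [0.4596, -0.2224, 0.0457]
tool_rot: [[1.0, 0.0, -0.007], [0.007, -0.0, 1.0], [0.0, -1.0, -0.0]]
ft_force: [0.0, -0.2, -0.5]
grip_width: 0.0434
```

>>> servo_tool(rows=[0, 0, 0, -0.001, 0, 0, 0, 0, 0, 0, 0, 0, 0, 0])

```text
time_s: 25.92
position: [0.4597, -0.2225, 0.0454]
tool_rot: [[1.0, 0.001, -0.007], [0.007, -0.001, 1.0], [0.001, -1.0, -0.001]]
ft_force: [-1.5, 1.3, 6.0]
grip_width: 0.0432
```

Contact. Release, rise, and back off to the middle to get a clear view.

>>> servo_tool(rows=[0, 0, 0, 0, 0, 0, 0, 0.54, 0, 0, 0, 0, 0, 0, 0.6, 0, 0, 0, 0, 0, 0, 0.7, 0, 0, 0, 0, 0, 0, 0.85, 0, 0, 0, 0, 0, 0, 1, 0, 0, 0, 0, 0, 0, 1, 0, 0, 0, 0, 0, 0, 1, 0, 0, 0, 0, 0, 0])

```text
time_s: 26.58
position: [0.4594, -0.2223, 0.0443]
tool_rot: [[1.0, -0.0, -0.007], [0.007, 0.0, 1.0], [-0.0, -1.0, 0.0]]
ft_force: [-0.6, 0.3, 1.0]
grip_width: 0.0853
```

>>> servo_tool(rows=[1, 0, 0, 0.02, 0, 0, 0, 1, 0, 0, 0.03, 0, 0, 0, 1, 0, 0, 0.035, 0, 0, 0, 1, 0, 0, 0.035, 0, 0, 0, 1, -0.006, 0.035, 0.01, 0, 0, 0, 1, -0.006, 0.035, 0.01, 0, 0, 0, 1, -0.006, 0.035, 0.01, 0, 0, 0, 1, -0.006, 0.035, 0.01, 0, 0, 0, 1, -0.006, 0.035, 0, 0, 0, 0, 1, -0.006, 0.035, 0, 0, 0, 0])

```text
time_s: 27.42
position: [0.4229, -0.0108, 0.2049]
tool_rot: [[1.0, 0.001, -0.007], [0.007, -0.0, 1.0], [0.001, -1.0, -0.0]]
ft_force: [0.5, 1.0, 0.7]
grip_width: 0.0859
```

>>> servo_tool(rows=[1, -0.006, 0.035, 0, 0, 0, 0, 1, -0.006, 0.035, 0, 0, 0, 0, 1, -0.006, 0.035, 0, 0, 0, 0, 1, -0.006, 0.035, 0, 0, 0, 0, 1, 0, 0.035, 0, 0, 0, 0, 1, 0, 0.035, 0, 0, 0, 0, 1, 0, 0.035, 0, 0, 0, 0, 1, 0, 0, 0, 0, 0, 0, 1, 0, 0, 0, 0, 0, 0])

```text
time_s: 28.17
position: [0.3989, 0.2339, 0.2041]
tool_rot: [[1.0, -0.0, -0.011], [0.011, -0.0, 1.0], [-0.0, -1.0, -0.0]]
ft_force: [-0.3, -0.4, -0.3]
grip_width: 0.0856
```

```bash
python3 - <<'E'
from h import *
print(env.observe()["ft_force"])
a=env.get_image("side")[:,:,::-1];b=env.get_image("top")[:,:,::-1]
cv2.imwrite("pics/m10.png",np.hstack([cv2.resize(a[90:190,200:370],None,fx=2.35,fy=2.35,interpolation=2),cv2.resize(b[120:290,320:410],None,fx=3.5,fy=3.5,interpolation=2)[:235]]))
cv2.imwrite("pics/s10.png",cv2.resize(a[90:180,200:370],None,fx=4.5,fy=4.5,interpolation=2));cv2.imwrite("pics/t10.png",cv2.resize(b[125:275,315:405],None,fx=4,fy=4,interpolation=2))
E
```

```text
[-0.33642401 -0.41373674 -0.34750976]
```

View pics/s10.png

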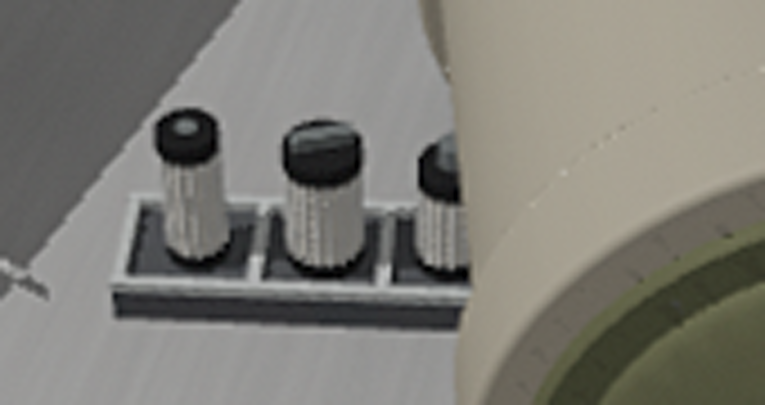

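View pics/t10.png

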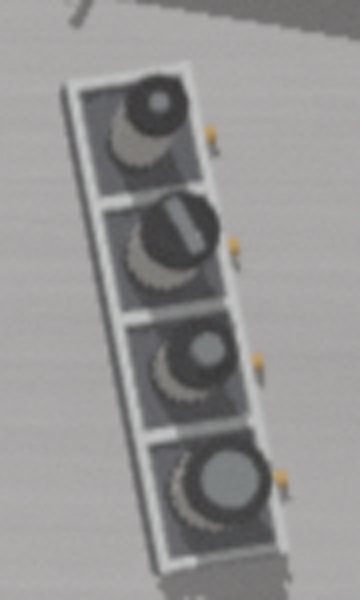

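```bash
python3 - <<'E'
from h import *
for n,a,z,w in [("slim",(159,102),.096,(.648,-.1896)),("bar",(182,225),.096,(.5852,-.2012)),("nozzle",(208,349),.092,(.5224,-.2113)),("wide",(229,478),.078,(.4592,-.2227))]:
    X=atz(ray("top",(315+a[0]/4-.375,125+a[1]/4-.375)),z);print(n,X.round(4),((X[:2]-w)*1e3).round(1))
env.close_job();print("closed")
E
```

```text
slim [ 0.6462 -0.1878  0.096 ] [-1.8  1.8]
bar [ 0.5829 -0.1977  0.096 ] [-2.3  3.5]
nozzle [ 0.5212 -0.2096  0.092 ] [-1.2  1.7]
wide [ 0.4589 -0.2209  0.078 ] [-0.3  1.8]
the job is handed in; nothing more can be done
closed
```

All four cartridges are in the rack in reverse order. From nearest to farthest, the tray held slim, bar, nozzle, wide; the rack now holds wide, nozzle, bar, slim. I handed the job in at about 28 s, with the gripper well clear.

- **Seating:** I felt floor contact before each release, at about the expected 8 mm above the pick height. The nozzle cartridge's contact was light, only about 2 N.
- **Last top picture:** All four show upright in their wells. Their top centres lie within about 4 mm of the well centres if they stand at the heights given in the text (the bar is the farthest off).
- **Not fully confirmed:** In the last side picture the arm hid the nearest well and part of the third. The wide cartridge after release, and the whole nozzle cartridge at the end, were therefore checked from the top view only. An earlier side view showed the nozzle cartridge upright. No check failed.

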